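# Load the leak tester and step its push-to-turn selector

### The job

Load the tall tapered sleeve into the leak tester: stand it upright in the tapered cup, resting loosely under its own weight, without pressing it in, and let go. Then push the selector knob in and turn it clockwise one position, let it spring out there, and push and turn it one position more, leaving it sprung out at the third of its four marks, never past it. Leave the other things on the bench where they are.

Things in the scene. Friction and masses are not known exactly. Their poses are not given: they have to be found in the camera images.
- tester: Leak tester fixed to the bench, pale housing 180 (x) by 300 (y) mm. Origin: centre of its underside, z up; its -x side faces the robot. Its -y half is a flat deck 45 mm high with the steel cup at x 0, y -85 mm. Its +y half is a panel sloped 30 degrees, low edge towards -x, upper edge 117 mm high; the panel's outward normal is (-0.5, 0, 0.866) and the selector is in its centre.
- cup_mouth (a point): Centre of the steel cup's top rim, z up, 111 mm above the bench; sinks with the cup. Cup 55 mm high; open conical bore 56 mm wide at the mouth, 31 mm at the bottom, wall 6 mm. The foot of the tall sleeve, when it rests in the cup, lies about 47 mm below this point.
- cup (a joint): How far the cup has sunk on its spring, m: 0 unloaded, about 0.001 under the tall sleeve alone, stop at 0.010. Spring 1.5 N per mm. More than 0.007 (about 10 N of load) means that the sleeve has been wedged.
- sleeve: The tall tapered sleeve, bare aluminium, hollow, 109 mm high, about 0.2 kg, upright on the bench. Origin: centre of its narrow foot, z up. Outside diameter 34 mm at the foot, widening evenly to 64 mm at height 70; shoulder of 68 mm diameter from 70 to 75; then a straight neck of 44 mm diameter from 75 to 109 mm, to grip it by.
- selector_flange (a point): On the selector's axis at the top face of its round flange (76 mm across, 8 thick); z out of the panel along the axis, x along the grip bar to its end with the white line; turns and sinks with the knob. Black grip bar on the flange: 60 (x) by 18 (y) by 32 mm high (z 0 to 32). A 96 mm steel collar round it stands 13 mm below the flange top while the knob is out.
- selector_push (a joint): How far the knob is pushed in along its axis, m: 0 out, stop at 0.011. Takes about 5 N to start, 11 N at 0.0095. It turns only when pushed in beyond 0.0085 (hard steel lock otherwise). Let go in a position it springs out to 0; let go between positions it may stay partly in.
- selector (a joint): Selector angle, rad, grows clockwise seen from outside the panel. Four positions: 0 (start), 0.698, 1.396, 2.094, each with 0.07 play either side. The white-line end then points 60, 20, -20, -60 degrees from straight up the slope (plus: to the tester's +y side). Turns easily once pushed in.
- short_sleeve: A short tapered aluminium sleeve that does not belong in the tester, 67 mm high, foot 48 mm, shoulder 68 mm diameter. Origin: centre of its underside. Leave alone.
- carton: Cardboard box 60 x 60 x 110 mm high. Origin: centre of its underside. Leave alone.
- bottle: Bottle, black with an orange band and a white nozzle, 50 mm diameter, 140 mm high. Origin: centre of its underside. Leave alone.
- driver: Screwdriver lying on the bench in front of the tester, on its left, 200 mm long, 26 mm thick. Origin: its middle, on the bench; length along its x. Leave alone.
Things that resemble listed ones, but are neither listed nor needed, are in the scene too. What is shaped like the sleeve but yellow is not meant.

How it is judged (in metres and radians):
On the way, in this order (a step that is already met when the one before it is completed fails the run):
1. the tall sleeve rests in the cup, upright and let go, with the selector still at its first position (horizontal distance between sleeve and cup_mouth below 0.005 m and z of sleeve in the frame of cup_mouth below -0.043 m and angle between sleeve's own z axis and vertical below 0.08 rad and contact force between the fingers and sleeve below 0.2 N and value of joint selector below 0.15 rad), for 0.2 s.
2. the selector has sprung out at its second position (value of joint selector between 0.55 and 0.85 rad and value of joint selector_push below 0.003 m), for 0.1 s.
3. the selector has sprung out at its third position (value of joint selector between 1.25 and 1.55 rad and value of joint selector_push below 0.003 m), for 0.1 s.
At the end, for the whole second after the job is handed in: The tall sleeve rests in the cup, released and still, its foot at least 43 mm below the mouth, within 5 mm of the cup's axis and within 0.08 rad of upright; the selector is sprung out (pushed in less than 3 mm) at its third position, between 1.25 and 1.55 rad (all of step 3 and horizontal distance between sleeve and cup_mouth below 0.005 m and z of sleeve in the frame of cup_mouth below -0.043 m and angle between sleeve's own z axis and vertical below 0.08 rad and linear speed of sleeve below 0.02 m/s); the robot touches nothing.
It fails at once if the sleeve is pressed into the cup: the cup sinks more than 7 mm (value of joint cup above 0.007 m).
It fails at once if the selector goes past its third position (value of joint selector above 1.7 rad).
It fails at once if a bystander is moved more than 20 mm (distance of any of short_sleeve, carton, bottle, driver from where it was at the start of the episode above 0.02 m).
It fails at once if the selector is forced round between positions without being pushed in (value of joint selector_push below 0.005 m and (value of joint selector between 0.25 and 0.45 rad or value of joint selector between 0.95 and 1.15 rad)).
It also fails if it takes over 61 s, if anything falls off the work surface, if the arm or the gripper's body presses on something with over 40 N, if the wrist force passes 120 N, or if a joint passes its speed limit or range.

### The arm

A 6-joint arm with a two-finger parallel gripper is mounted at the origin on the work surface. World frame = base frame: x ahead of the robot, y to its left, z up, the work surface at z = 0. Lengths are in m, angles in degrees, forces in N, time in s.
With the tool pointing down it reaches from about 0.375 to 0.75 m from the base axis. Payload 9 kg.
Tool frame: the origin (TCP) lies where the fingers leave the gripper's body, on its centre line; the fingertips stand 73 mm ahead of it and the grasp point (between the pads) lies 54 mm ahead of it (robot.tip_reach is the distance from the TCP to the fingertips, in m); z points along the fingers, y is the line along which they close (so a half turn about z gives the same grasp; the last joint's range is limited). The gripper opens to 85 mm and grips with 20 to 120 N. Pads are 22 mm wide; open, the fingers measure 114 mm over their backs; the gripper's body (76 mm by 85 mm) begins 54 mm behind the grasp point. The pads swing forward as they close: fully open they stand 13 mm farther back than shut.
Start: joints at [63.386, 5.964, 5.575, 89.605, 0, 77.527], TCP at [0.147, 0.582, 0.304] pointing down, gripper open.
Joint ranges: [-171.21, 171.21], [-48.23, 106.86], [-62.78, 66.21], [-105.2, 120.99], [-86.42, 89.51], [-180, 180]. Speed limits (degrees/s): [127.2, 127.2, 147.25, 180, 180, 180].

### API

Orientations are given as [roll, pitch, yaw] about the fixed x, y, z axes, in that order (R = Rz(yaw) Ry(pitch) Rx(roll)).
In Python, from plant import robot gives the robot as it stands. Calls block until the motion is done:
- robot.move_pose(position, orientation): joint-space move of the TCP to a pose.
- robot.line_to(position, vel=0.15, rotation=None, guard=None): straight line of the TCP; rotation=None keeps the orientation; vel is the mean speed in m/s. With guard (N) it stops when the force on the tool has changed by that much, and returns True; else False.
- robot.goto_joints(angles): joint-space move.
- robot.set_gripper(opening): finger opening in m; the grip force is fixed at half the most; returns when the fingers have stopped.
- robot.pause(seconds).
- robot.ik(position, orientation): joint angles nearest the present ones, or None.
- robot.observe(): the state.
- robot.grab_frame(name): name is "side" or "top"; returns the picture (420x560x3 uint8, blue, green, red); there is no depth.
- robot.get_calibration(name): a dict with "vertical_fov" (degrees; the focal length in pixels is half the picture's height over the tangent of half this angle, whatever the lens; pixels are square), "cx", "cy" (the principal point, pixels), "k1" (the pictures are not rectified: a ray, as slopes to the right and down, at radius r is drawn at 1 + k1 r^2 times it, then the intrinsics apply), "rvec" (rotation vector, rad) and "tvec" (3), from world to camera coordinates, as OpenCV has them. Camera axes: x right, y down, z forward; pixel columns grow to the right and rows downward; lengths in m; the calibration is good to about 2 mm. A picture is of the moment at which its call begins. get_calibration takes no time and is no camera call.
A pose or a line that the arm cannot do raises robot.IKError and nothing moves.
- robot.job_done(): hands the job in; it is judged then, once.
The state is a dict: "time": time; "q": joint angles; "qvel": joint speeds; "joint_torque": joint torques, N m; "tool_pos": TCP position; "tcp_rot": TCP orientation; "ft_force": force on the tool from outside, world axes, zero at the start; "torque": the same for the moment, N m; "gripper_width": finger opening in m; "gripper_force": force on a finger pad.
Only numpy, scipy, OpenCV 4.12 (cv2) and the standard library are available. Lean on these libraries where they do the work, as an engineer would, in place of code of your own. Each camera call takes 0.05 s, during which the arm holds its last target. There are 200 camera calls.

## Working session

There is one attempt and no reset: what is moved stays moved. The work goes in short steps, each a Python script; the robot and the scene stay as the last script left them, time stands still between calls to the robot, and variables do not carry over. Pictures are saved under pics/ and viewed, at most 13 in all, crops included, and the job is handed in when it is done.

```bash
mkdir -p pics; ls
python3 - <<'E'
from plant import robot
import cv2
for n in("side","top"):
    cv2.imwrite(f"pics/{n}0.png",robot.grab_frame(n)); print(robot.get_calibration(n))
print(robot.observe())
E
```

```text
pics
{'vertical_fov': 46.823922119814014, 'cx': 283.87435871955944, 'cy': 213.4122736281765, 'k1': -0.11228158446883434, 'rvec': array([ 0.22665179, -2.89721933,  1.04739087]), 'tvec': array([0.48827692, 0.1405588 , 1.10920075])}
{'vertical_fov': 57.12514324604167, 'cx': 277.86821652829894, 'cy': 204.58269425488115, 'k1': 0.0019326029724167232, 'rvec': array([ 2.17637009, -2.23112433,  0.0870817 ]), 'tvec': array([-0.04671195,  0.48200466,  0.81749333])}
{'time': 0.1, 'q': array([6.33864440e+01, 5.99457988e+00, 5.53121240e+00, 8.96034241e+01,
       4.49376219e-04, 7.75278153e+01]), 'qvel': array([-0.01680934,  0.0703927 ,  0.10367898, -0.15212802, -0.02459253,
        0.05150164]), 'joint_torque': array([ 5.67182302e-03, -5.58203065e+01,  5.04723573e+01,  1.28120166e-02,
       -2.96779617e-04,  1.27941519e-05]), 'tool_pos': array([0.14647185, 0.58163347, 0.30320343]), 'tcp_rot': array([-1.79934882e+02, -1.48634498e-02,  1.65858620e+02]), 'ft_force': array([ 0.70478216, -0.80233089,  0.35701076]), 'torque': array([-0.04686414,  0.01304287,  0.05067734]), 'gripper_force': 0.0, 'gripper_width': 0.08551913958452563}
```

View pics/side0.png

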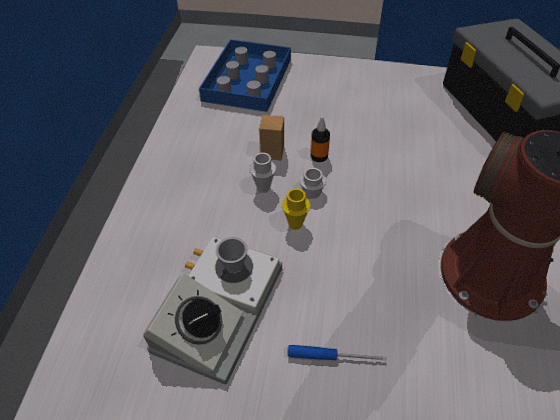

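View pics/top0.png

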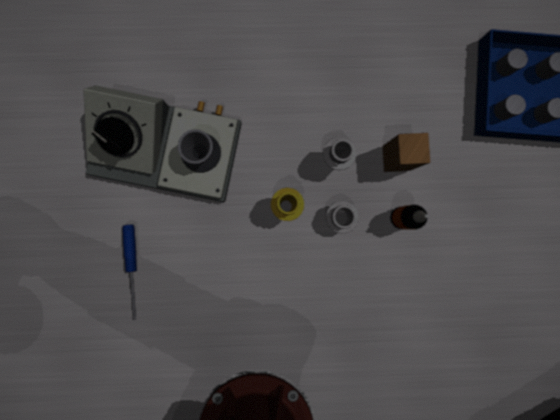

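The side view shows the tall sleeve at (262,172), the short one at (313,183), the yellow one at (296,207), the cup at (232,252) and the knob at (199,318). In the top view the tall sleeve is at (341,151), the cup at (198,149) and the knob at (117,134). Next I enlarge these for rim measurements.

Run:
```python
import cv2,numpy as np
s=cv2.imread("pics/side0.png");t=cv2.imread("pics/top0.png")
def c(im,x,y,w=50,h=56,k=5):
    a=cv2.resize(im[y:y+h,x:x+w],None,fx=k,fy=k,interpolation=cv2.INTER_CUBIC)
    a=cv2.convertScaleAbs(a,alpha=min(3,230/np.percentile(a,98)))
    for i in range(0,w,10): cv2.putText(a,str(x+i),(i*k,8),0,.3,(0,0,255)); cv2.line(a,(i*k,10),(i*k,h*k),(0,160,0),1)
    for i in range(0,h,10): cv2.putText(a,str(y+i),(0,i*k+4),0,.3,(0,0,255)); cv2.line(a,(18,i*k),(w*k,i*k),(0,160,0),1)
    return a
A=np.hstack([c(s,238,145),c(s,207,230),c(s,173,290)])
B=np.hstack([c(t,315,125),c(t,173,122),c(t,90,106)])
cv2.imwrite("pics/m.png",np.vstack([A,B]))
```

```text
(no output)
```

View pics/m.png

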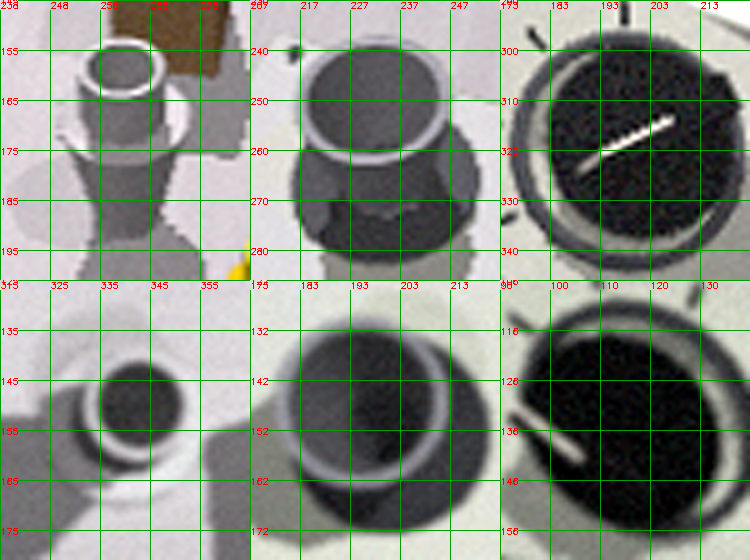

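```bash
cat > h.py <<'E'
import numpy as np,cv2
from plant import robot
def cam(n):
    c=robot.get_calibration(n); f=210/np.tan(np.radians(c["vertical_fov"]/2))
    K=np.array([[f,0,c["cx"]],[0,f,c["cy"]],[0,0,1.]]); R=cv2.Rodrigues(c["rvec"])[0]
    return K,np.array([c["k1"],0,0,0]),R,np.asarray(c["tvec"]).ravel()
def ray(n,p):
    K,D,R,t=cam(n); u=cv2.undistortPoints(np.array([[p]],float),K,D)[0,0]
    d=R.T@np.array([u[0],u[1],1]); return -R.T@t,d/np.linalg.norm(d)
def tri(ps,pt):
    (o1,d1),(o2,d2)=ray("side",ps),ray("top",pt)
    A=np.stack([d1,-d2],1); k=np.linalg.lstsq(A,o2-o1,rcond=None)[0]
    a,b=o1+k[0]*d1,o2+k[1]*d2; return (a+b)/2,np.linalg.norm(a-b)
def plane(n,p,z):
    o,d=ray(n,p); return o+d*(z-o[2])/d[2]
def proj(n,P):
    K,D,R,t=cam(n); return cv2.projectPoints(np.array([P],float),cv2.Rodrigues(R)[0],t,K,D)[0].reshape(-1,2)[0]
E
python3 - <<'E'
from h import *
np.set_printoptions(precision=4,suppress=True)
for n,a,b in [("neck",(262.5,158.6),(341.9,151.3)),("cup",(232,250.2),(196.7,146.8)),
  ("line A",(189,324.5),(106.6,142)),("A'",(207,313.5),(106.6,142)),("line B",(207,313.5),(92,131.6)),("B'",(189,324.5),(92,131.6))]:
    print(n,*tri(a,b))
# deck screws
for p in [(176,112),(232,124),(165,185),(219,194)]: print(plane("top",p,.045))
s=cv2.imread("pics/side0.png");t=cv2.imread("pics/top0.png")
def c(im,x,y,w,h,k,al):
    a=cv2.resize(im[y:y+h,x:x+w],None,fx=k,fy=k,interpolation=cv2.INTER_CUBIC)
    a=cv2.convertScaleAbs(a,alpha=al)
    for i in range(0,w,10): cv2.putText(a,str(x+i),(i*k,8),0,.3,(0,0,255)); cv2.line(a,(i*k,10),(i*k,12),(0,200,0),1)
    for i in range(0,h,10): cv2.putText(a,str(y+i),(0,i*k+4),0,.3,(0,0,255))
    return a
cv2.imwrite("pics/m2.png",np.vstack([c(t,75,80,160,125,5,2.5)[:600]]))
E
```

```text
neck [ 0.5763 -0.1832  0.1066] 0.0008654489465397644
cup [0.5909 0.0974 0.1029] 0.0008849125371612939
line A [0.6214 0.2764 0.0927] 0.02895778185470799
A' [0.6    0.2616 0.1224] 0.0004701206961097311
line B [0.6028 0.2746 0.1509] 0.019135175636469937
B' [0.624  0.2895 0.1217] 0.007530394773548615
[0.678  0.1501 0.045 ]
[0.6503 0.0338 0.045 ]
[0.5252 0.1744 0.045 ]
[0.5039 0.0634 0.045 ]
```

View pics/m2.png

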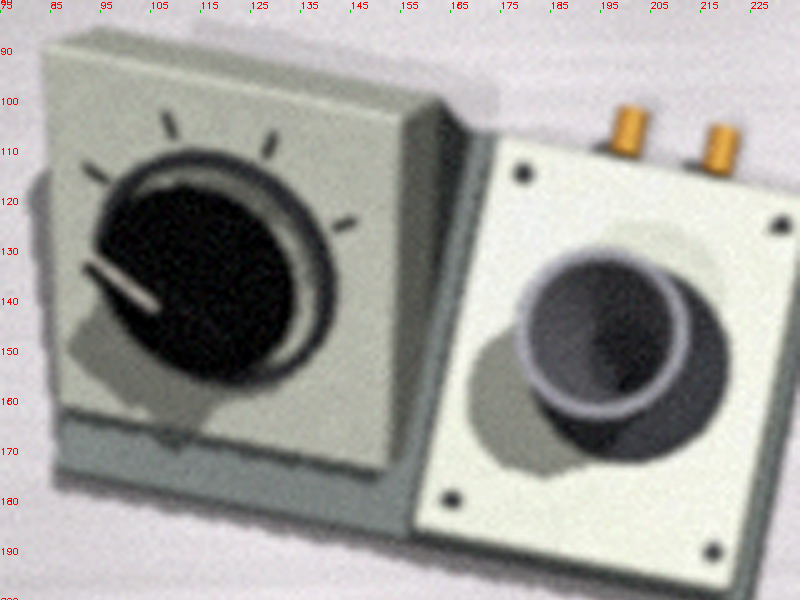

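The crop shows deck screws at (179.6,114.6), (231.4,125.2), (165.4,179.8) and (217.6,190.2). The cup rim is about (195.8,146.4), and the white line runs from (93,132) to (106.5,141.6). I'll refine these with masks.

Run:
```python
from h import *
np.set_printoptions(precision=4,suppress=True)
S=cv2.imread("pics/side0.png");T=cv2.imread("pics/top0.png")
P=[plane("top",p,.045) for p in [(179.6,114.6),(231.4,125.2),(165.4,179.8),(217.6,190.2)]]
print(np.array(P),np.mean(P,0))
for a,b in((1,0),(3,2)): d=P[b]-P[a]; print("yaw",np.degrees(np.arctan2(-d[0],d[1])),np.linalg.norm(d))
for a,b in((2,0),(3,1)): d=P[b]-P[a]; print("yaw",np.degrees(np.arctan2(d[1],d[0])),np.linalg.norm(d))
out=[]
for n,I,(x,y,w,h) in (("side",S,(205,230,55,45)),("top",T,(170,122,55,55))):
    a=cv2.resize(I[y:y+h,x:x+w],None,fx=7,fy=7,interpolation=cv2.INTER_CUBIC).astype(np.int16)
    a=cv2.GaussianBlur(a,(9,9),0)
    dif=a[...,0]-a[...,2]; g=a.mean(2)
    print(n,np.percentile(dif,[5,50,95]),np.percentile(g,[5,50,95]))
    sc=230/np.percentile(g,98)
    out.append(np.hstack([np.clip(g*sc,0,255).astype(np.uint8),np.clip(dif*6*sc/2+100,0,255).astype(np.uint8)]))
    # white line in the knob
W=max(o.shape[1] for o in out)
out=[cv2.resize(o,(700,290)) for o in out]
cv2.imwrite("pics/m3.png",np.vstack(out))
for n,I,(x,y,w,h) in (("side",S,(183,303,34,30)),("top",T,(90,128,22,20))):
    a=cv2.resize(I[y:y+h,x:x+w],None,fx=8,fy=8,interpolation=cv2.INTER_CUBIC)
    g=cv2.cvtColor(a,6); m=(g>g.max()*.5).astype(np.uint8)
    k,l,s,c=cv2.connectedComponentsWithStats(m)
    for i in range(1,k):
        if s[i,4]>300:
            pt=np.argwhere(l==i)[:,::-1]/8.+[x-.44,y-.44]; mu=pt.mean(0); d=np.linalg.svd(pt-mu,full_matrices=False)[2][0]; q=(pt-mu)@d
            print(n,s[i,4],mu,mu+d*q.min(),mu+d*q.max())
```

```text
[[0.6723 0.1427 0.045 ]
 [0.6478 0.0351 0.045 ]
 [0.536  0.1735 0.045 ]
 [0.5118 0.0662 0.045 ]] [0.592  0.1044 0.045 ]
yaw -12.854752101002846 0.1103566196459997
yaw -12.668906400920218 0.10994540657840712
yaw -12.71215691452315 0.1397959335565381
yaw -12.88099804167484 0.13943889482032154
side [-4.  0.  5.] [ 47.     148.3333 171.6667]
top [-5. -1.  3.] [14.3333 55.     96.3333]
side 672 [184.5647 305.4711] [187.1562 302.2365] [181.9077 308.7874]
side 1964 [198.5236 317.521 ] [207.0064 313.0826] [188.716  322.6525]
side 853 [183.4486 329.317 ] [182.8329 324.4008] [183.8522 332.5393]
top 9115 [ 94.3227 138.7512] [ 92.2525 127.0823] [ 95.9838 148.1138]
```

View pics/m3.png

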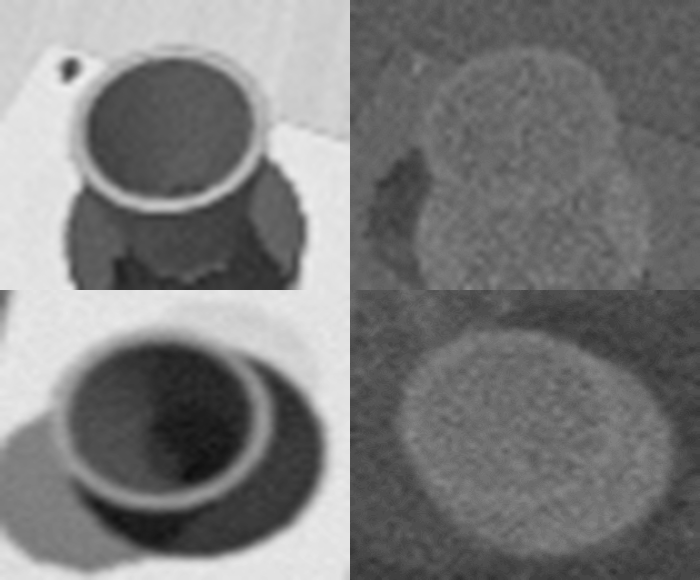

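The rim in the side view and the bore in both views are clear, so I'll fit ellipses to the dark bores.

Run:
```python
from h import *
np.set_printoptions(precision=4,suppress=True)
I={"side":cv2.imread("pics/side0.png"),"top":cv2.imread("pics/top0.png")}
def bore(n,x,y,r,frac=.5):
    k=8; x0,y0=x-r,y-r
    g=cv2.GaussianBlur(cv2.cvtColor(cv2.resize(I[n][y0:y0+2*r,x0:x0+2*r],None,fx=k,fy=k,interpolation=cv2.INTER_CUBIC),6),(9,9),0)
    c=g[r*k-24:r*k+24,r*k-24:r*k+24].mean()
    for thr in frac:
        m=(g<thr).astype(np.uint8); l=cv2.connectedComponents(m)[1]; lab=l[r*k,r*k]
        ct=max(cv2.findContours((l==lab).astype(np.uint8),0,1)[0],key=len)
        e=cv2.fitEllipse(cv2.convexHull(ct)); p=(np.array(e[0])+.5)/k-.5+[x0,y0]
        print(n,round(c),thr,p,np.array(e[1])/k)
    return p
bs=bore("side",231,250,20,[100,115,130]); bt=bore("top",195,147,24,[46,56,65])
ns=bore("side",262,158,12,[130,150]); nt=bore("top",341,151,14,[50,65,75])
cup,e=tri(bs,bt);print("cup",cup,e); nk,e=tri(ns,nt);print("neck",nk,e)
P=[plane("top",np.array(p)-.4,.045) for p in [(179.6,114.6),(231.4,125.2),(165.4,179.8),(217.6,190.2)]]
print("screwmean",np.mean(P,0))
yaw=np.radians(-12.8);X=np.array([np.cos(yaw),np.sin(yaw),0]);Y=np.array([-X[1],X[0],0])
print("inner",*tri((207,313.1),(106,141.2)));print("outer",*tri((188.7,322.65),(92.6,131.2)))
for h in(75,85):pass
o=cup-Y*-.085; o[2]=0
print("origin",o)
n=-.5*X+np.array([0,0,.866]);up=.866*X+np.array([0,0,.5])
c,s=np.cos(np.radians(60)),np.sin(np.radians(60)); d=up*c+Y*s
for q,a,b in(("inner",(207,313.1),(106,141.2)),("outer",(188.7,322.65),(92.6,131.2))):
    v=tri(a,b)[0]-o; print(q,"in tester frame",v@X,v@Y,v[2])
```

```text
side 64 100 [231.0618 249.52  ] [21.9565 26.8155]
side 64 115 [231.0344 249.5015] [22.4205 27.5399]
side 64 130 [232.4622 261.5147] [37.3354 49.7205]
top 19 46 [194.9283 145.7414] [29.0518 29.3221]
top 19 56 [194.9246 145.8027] [30.1534 30.7156]
top 19 65 [194.1406 154.3646] [46.226  53.3021]
side 75 130 [261.7006 158.0615] [ 9.7201 14.2197]
side 75 150 [261.7371 152.9009] [24.9903 48.4392]
top 22 50 [342.495  149.5146] [16.467  16.7044]
top 22 65 [342.4777 149.5234] [17.4406 17.7481]
top 22 75 [342.4157 149.5365] [18.2052 18.6247]
cup [0.5856 0.1081 0.0755] 0.007290202488216864
neck [ 0.5762 -0.18    0.1287] 0.002325855481032783
screwmean [0.5928 0.1052 0.045 ]
inner [0.6004 0.2618 0.1245] 0.0008709531012014254
outer [0.6245 0.2872 0.1245] 0.00826063172103419
origin [0.6045 0.1909 0.    ]
inner in tester frame -0.019715204506233163 0.06814510469899268 0.12447466859642531
outer in tester frame -0.0018489120164481875 0.09831501959223529 0.12445547340439678
```

Run:
```python
from h import *
np.set_printoptions(precision=4,suppress=True)
cup,e=tri((231.05,249.5),(194.93,145.77));print("cup",cup,e, plane("side",(231.05,249.5),.111),plane("top",(194.93,145.77),.111)); nk,e=tri((261.7,158.06),(342.47,149.52));print("neck",nk,e,plane("side",(261.7,158.06),.109),plane("top",(342.47,149.52),.109))
yaw=np.radians(-12.8);X=np.array([np.cos(yaw),np.sin(yaw),0]);Y=np.array([-X[1],X[0],0])
o=cup+Y*.085; o[2]=0
print("origin",o)
v=np.array([.5928,.1052,0])-o; print("screws in tester",v@X,v@Y)
n=-.5*X+np.array([0,0,.866]);up=.866*X+np.array([0,0,.5])
d=up*.5+Y*.866
v=tri((207,313.1),(106,141.2))[0]-o; print("inner",v@X,v@Y,v[2],"normal/up/y",v@n,v@up,v@Y)
# predicted pixels, panel centre (0,.075,.065), for knob height c
for c in(.02,.025,.03,.035):
    F=o+Y*.075+np.array([0,0,.065])+n*c
    print(c,[np.r_[proj(k,F+n*.032),proj(k,F+n*.032+d*.03)] for k in("side","top")])
```

```text
cup [0.5918 0.0997 0.1085] 0.0007214831893693937 [0.5909 0.1015 0.111 ] [0.5917 0.0993 0.111 ]
neck [ 0.5791 -0.1843  0.1072] 0.00026743525457020064 [ 0.5785 -0.1824  0.109 ] [ 0.5789 -0.184   0.109 ]
origin [0.6107 0.1826 0.    ]
screws in tester -0.0002825366317397561 -0.07943116799551424
inner -0.027605099454820984 0.07491343050239521 0.12447466859642531 normal/up/y 0.12159761273191481 0.03833131817033768 0.07491343050239521
0.02 [array([206.9574, 316.4032, 193.9952, 323.6409]), array([109.3781, 142.2776,  95.6908, 131.9915])]
0.025 [array([207.84  , 315.7767, 194.8342, 323.0373]), array([108.1373, 143.0594,  94.3533, 132.7173])]
0.03 [array([208.7305, 315.1446, 195.6808, 322.4281]), array([106.8812, 143.8508,  92.9991, 133.452 ])]
0.035 [array([209.629 , 314.5067, 196.5353, 321.8133]), array([105.6095, 144.652 ,  91.6279, 134.196 ])]
```

Run:
```python
from h import *
np.set_printoptions(precision=4,suppress=True)
print(tri((194,320.2),(92.6,131.2)))
I=cv2.imread("pics/side0.png"); x,y,w,h,k=140,265,125,110,6
a=cv2.resize(I[y:y+h,x:x+w],None,fx=k,fy=k,interpolation=cv2.INTER_CUBIC); a=(255*(a/255.)**.6).astype(np.uint8)
for i in range(0,w,10): cv2.putText(a,str(x+i),(i*k,8),0,.3,(0,0,255)); cv2.line(a,(i*k,10),(i*k,12),(0,200,0),1)
for i in range(0,h,10): cv2.putText(a,str(y+i),(0,i*k+4),0,.3,(0,0,255))
cv2.imwrite("pics/m4.png",a[:600])
```

```text
(array([0.6184, 0.2835, 0.1312]), np.float64(6.150910592864588e-05))
```

View pics/m4.png

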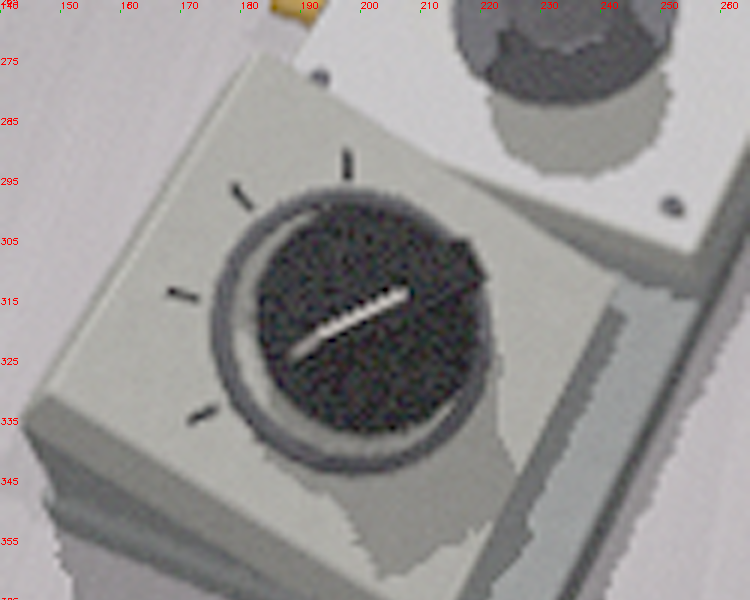

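Line bend confirmed at side (194,320). The knob axis and bar direction then match the stated geometry: length 29 mm, 60°, y = 75 mm. Now I check IK and collisions, then grasp.

```bash
cat >> h.py <<'E'
from scipy.spatial.transform import Rotation as Ro
yaw=np.radians(-12.8);X=np.array([np.cos(yaw),np.sin(yaw),0]);Y=np.array([-X[1],X[0],0]);Z=np.array([0,0,1.])
n=-.5*X+.866*Z;up=.866*X+.5*Z
B=np.array([.6003,.2617,.1258])   # bar top centre
F=B-.032*n
CUP=np.array([.5916,.0998]);SL=np.array([.5788,-.1840])
def knob(theta,flip):             # rpy with the pads astride the bar
    a=np.pi/3-theta; d=up*np.cos(a)+Y*np.sin(a); xx=d*flip; z=-n
    return Ro.from_matrix(np.stack([xx,np.cross(z,xx),z],1)).as_euler("xyz",degrees=True)
def f(): return robot.observe()["ft_force"]
E
python3 - <<'E'
from h import *
np.set_printoptions(precision=3,suppress=True)
print("collar",*tri((198.1,319.6),(117.6,133.2)),"F",F,F-.013*n, robot.tip_reach)
for y in(90,-90): print(y,[robot.ik(list(SL)+[z],[180,0,y]) for z in(.152,.22)],robot.ik(list(CUP)+[.22],[180,0,y]))
for fl in(1,-1):
  for th in(0,.698,1.396): print(fl,th,robot.ik(F+.077*n,knob(th,fl)),robot.ik(F+.17*n,knob(th,fl)))
E
```

```text
collar [0.626 0.257 0.081] 0.0015047618195285592 F [0.616 0.258 0.098] [0.622 0.257 0.087] 0.0726
90 [array([-29.956,   8.817,  -7.185,  73.998,   0.   ,  60.044]), array([-29.956,   7.25 ,  -1.764,  80.987,   0.   ,  60.044])] [-2.9    5.967 -3.136 80.896  0.    87.1  ]
-90 [array([ -29.956,    8.817,   -7.185,   73.998,    0.   , -119.956]), array([ -29.956,    7.25 ,   -1.764,   80.987,    0.   , -119.956])] [ -2.9     5.967  -3.136  80.896   0.    -92.9  ]
1 0 [ 18.469 -10.512 -29.789  44.456 -15.043 147.74 ] [ 21.245 -18.82  -28.234  55.02  -16.256 150.333]
1 0.698 [  18.469  -10.512  -29.789   44.456  -15.043 -172.267] [  21.245  -18.82   -28.234   55.02   -16.256 -169.675]
1 1.396 [  18.469  -10.512  -29.789   44.456  -15.043 -132.274] [  21.245  -18.82   -28.234   55.02   -16.256 -129.682]
-1 0 [ 18.469 -10.512 -29.789  44.456 -15.043 -32.26 ] [ 21.245 -18.82  -28.234  55.02  -16.256 -29.667]
-1 0.698 [ 18.469 -10.512 -29.789  44.456 -15.043   7.733] [ 21.245 -18.82  -28.234  55.02  -16.256  10.325]
-1 1.396 [ 18.469 -10.512 -29.789  44.456 -15.043  47.726] [ 21.245 -18.82  -28.234  55.02  -16.256  50.318]
```

Run:
```python
from h import *
np.set_printoptions(precision=4,suppress=True)
robot.move_pose(list(SL)+[.25],[180,0,90])
robot.line_to(list(SL)+[.1525],vel=.12,guard=8)
print(robot.observe()["tool_pos"],f())
cv2.imwrite("pics/g1.png",np.hstack([robot.grab_frame("side")[100:280,180:400],robot.grab_frame("top")[80:260,250:470]]))
robot.set_gripper(.03); o=robot.observe(); print(o["time"],o["gripper_width"],o["gripper_force"],o["ft_force"])
robot.line_to(list(SL)+[.165],vel=.05); robot.pause(.2); print(f())
robot.line_to(list(SL)+[.245],vel=.15)
robot.pause(.2); print(f(),robot.observe()["gripper_width"],robot.observe()["time"])
a=np.hstack([robot.grab_frame("side")[70:250,160:380],robot.grab_frame("top")[80:260,250:470]])
cv2.imwrite("pics/g2.png",cv2.resize(np.vstack([cv2.imread("pics/g1.png"),a]),(733,600)))
```

```text
[ 0.5792 -0.1842  0.1535] [0.1232 0.2667 0.3511]
4.725 0.042288810845073105 60.598719120025635 [-0.2246  0.685   4.519 ]
[-0.1209  1.0221 -2.8016]
[-0.1887  0.4538 -1.5182] 0.042014157527684844 6.2083
```

View pics/g2.png

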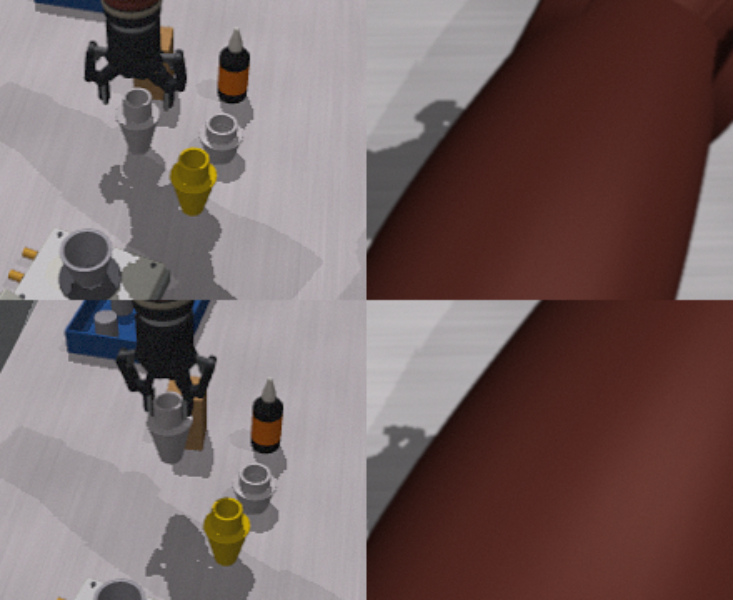

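The bottom-left view shows the sleeve upright in the fingers and clear of the bench, with the bystanders unmoved. Next comes the insertion.

Run:
```python
from h import *
np.set_printoptions(precision=4,suppress=True)
robot.line_to(list(SL)+[.295],vel=.2)
robot.line_to(list(CUP)+[.295],vel=.15)
robot.line_to(list(CUP)+[.25],vel=.06); robot.pause(.3)
f0=np.mean([f() for _ in range(5)],0); print("base",f0)
im=robot.grab_frame("side"); cv2.imwrite("pics/p1.png",cv2.resize(im[130:330,150:350],(600,600)))
hit=robot.line_to(list(CUP)+[.219],vel=.015,guard=2.5)
o=robot.observe(); print(hit,o["tool_pos"],o["ft_force"]-f0,o["torque"],o["time"])
```

```text
base [ 0.2929  0.2726 -1.6571]
False [0.5916 0.0998 0.2191] [-0.9266 -0.6907  0.1947] [0.0647 0.0114 0.0016] 12.2167
```

View pics/p1.png

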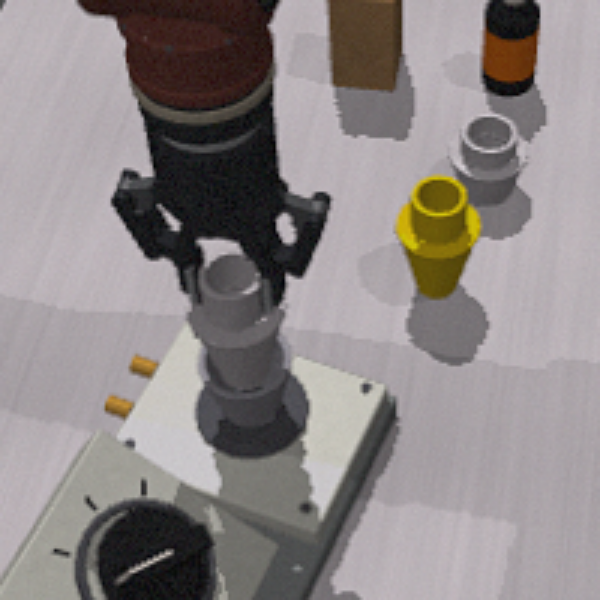

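The sleeve enters the cup centred, with no contact at 2.5 mm above its seat. I'll release it and check.

Run:
```python
from h import *
np.set_printoptions(precision=4,suppress=True)
robot.set_gripper(.085); robot.pause(.3); print(f())
robot.line_to(list(CUP)+[.31],vel=.15)
p=F+.16*n; print(robot.observe()["time"])
robot.move_pose(p,knob(0,-1)); robot.pause(.1)
o=robot.observe();print(o["time"],o["tool_pos"],p)
im=robot.grab_frame("side"); cv2.imwrite("pics/p2.png",cv2.resize(im[180:380,130:330],(600,600),interpolation=2))
```

```text
[ 0.5936 -1.3539 -1.0988]
13.775
15.65 [0.5382 0.2756 0.2368] [0.5379 0.2759 0.2366]
```

View pics/p2.png

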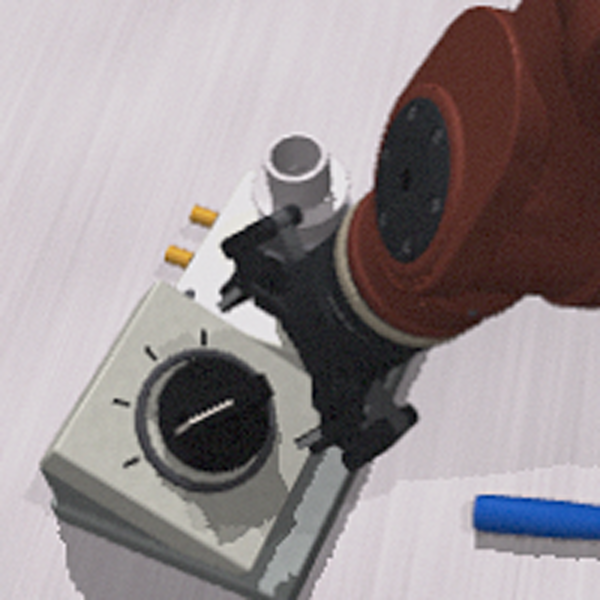

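Run:
```python
from h import *
np.set_printoptions(precision=4,suppress=True)
print("expect rim",proj("side",list(CUP)+[.170]),"seen 229,232.4")
robot.set_gripper(.05); robot.pause(.2); f0=f(); print("base",f0)
print(robot.line_to(F+.079*n,vel=.06,guard=6)); print("in",robot.observe()["tool_pos"],f()-f0)
im=robot.grab_frame("side"); cv2.imwrite("pics/p3.png",cv2.resize(im[230:380,130:330],(800,600),interpolation=2))
robot.set_gripper(.01); robot.pause(.2); o=robot.observe()
v=o["ft_force"]-f0; R=Ro.from_euler("xyz",o["tcp_rot"],degrees=True)
print("width",o["gripper_width"],o["gripper_force"],"force in tool axes",R.inv().apply(v),"moment",R.inv().apply(o["torque"]),o["tool_pos"],F+.079*n,o["time"])
```

```text
expect rim [228.4117 231.7154] seen 229,232.4
base [0.1059 0.5919 0.1022]
False
in [0.5775 0.2671 0.167 ] [-1.2844 -1.197  -0.4812]
width 0.017287112523509306 61.015228629112244 force in tool axes [ 0.5197  3.162  -4.3177] moment [-1.1371  0.3131 -0.0121] [0.577  0.2673 0.1664] [0.5774 0.2669 0.1665] 18.4833
```

View pics/p3.png

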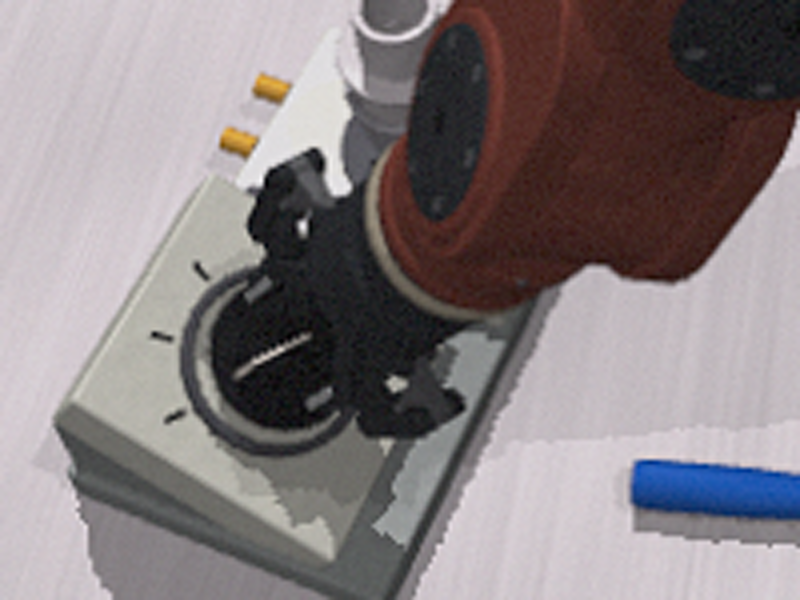

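Sleeve rim is where it should be, and the pads are astride the bar with small side forces. Now push.

Run:
```python
from h import *
np.set_printoptions(precision=4,suppress=True)
p0=F+.079*n; s0=robot.observe()["tool_pos"]
for d in(.005,.0085,.0105):
    robot.line_to(p0-d*n,vel=.02); robot.pause(.25); o=robot.observe()
    R=Ro.from_euler("xyz",o["tcp_rot"],degrees=True)
    print(d,"sunk",(s0-o["tool_pos"])@n,"tool force",R.inv().apply(o["ft_force"]),o["gripper_width"],o["time"])
```

```text
0.005 sunk 0.004820028604859586 tool force [ 1.5408  3.7596 -6.0658] 0.01684660351553678 19.1333
0.0085 sunk 0.008193553983410403 tool force [ 2.146   5.8245 -9.8035] 0.016624982927502977 19.7083
0.0105 sunk 0.010114589271165106 tool force [  2.6245   4.6108 -10.4039] 0.016814887372659484 20.2083
```

Run:
```python
from h import *
np.set_printoptions(precision=4,suppress=True)
p0=F+.079*n
def rep(t):
    robot.pause(.15); o=robot.observe(); R=Ro.from_euler("xyz",o["tcp_rot"],degrees=True)
    print(t,"tool force",R.inv().apply(o["ft_force"]),"mom",R.inv().apply(o["torque"])[2],o["gripper_width"],o["time"])
d=.0112; robot.line_to(p0-d*n,vel=.02); rep("push")
for th in(.08,.16):
    robot.line_to(p0-d*n,rotation=knob(th,-1)); rep(th)
```

```text
push tool force [  4.0755   3.8439 -14.1288] mom 0.03157106657791904 0.01713946794721156 20.6083
0.08 tool force [  4.0379   5.1363 -13.4713] mom 0.09620920273842527 0.0167946976534617 21.0083
0.16 tool force [  4.162    3.9001 -12.4967] mom 0.00022451723958043734 0.016903363273584476 21.4083
```

Moment stays near zero beyond the 0.07 play, so the knob is turning freely.

Run:
```python
from h import *
np.set_printoptions(precision=4,suppress=True)
p0=F+.079*n; d=.0112
def rep(t):
    robot.pause(.15); o=robot.observe(); R=Ro.from_euler("xyz",o["tcp_rot"],degrees=True)
    print(t,"tool force",R.inv().apply(o["ft_force"]),"mom",R.inv().apply(o["torque"])[2],o["gripper_width"],o["time"])
for th in(.34,.52,.70):
    robot.line_to(p0-d*n,rotation=knob(th,-1)); rep(th)
robot.line_to(p0+.0*n,vel=.03); rep("out")
robot.set_gripper(.045); robot.pause(.3); rep("open")
robot.line_to(p0+.06*n,vel=.1)
im=robot.grab_frame("side"); cv2.imwrite("pics/p4.png",cv2.resize(im[230:380,130:330],(800,600),interpolation=2))
```

```text
0.34 tool force [  6.189    3.655  -13.4168] mom 0.024843202336072977 0.016773194591813714 21.8917
0.52 tool force [  4.8837   2.6384 -12.8455] mom 0.04615626753945114 0.016778675651919688 22.375
0.7 tool force [  6.2019   1.4661 -14.1817] mom 0.016249623635808053 0.017298828551891583 22.8583
out tool force [ 2.7368  2.4099 -3.627 ] mom 0.008005113025544614 0.01725162227037713 23.5333
open tool force [-0.1608 -0.2258 -0.6542] mom -0.05133195434891109 0.04518976311578482 24.3667
```

View pics/p4.png

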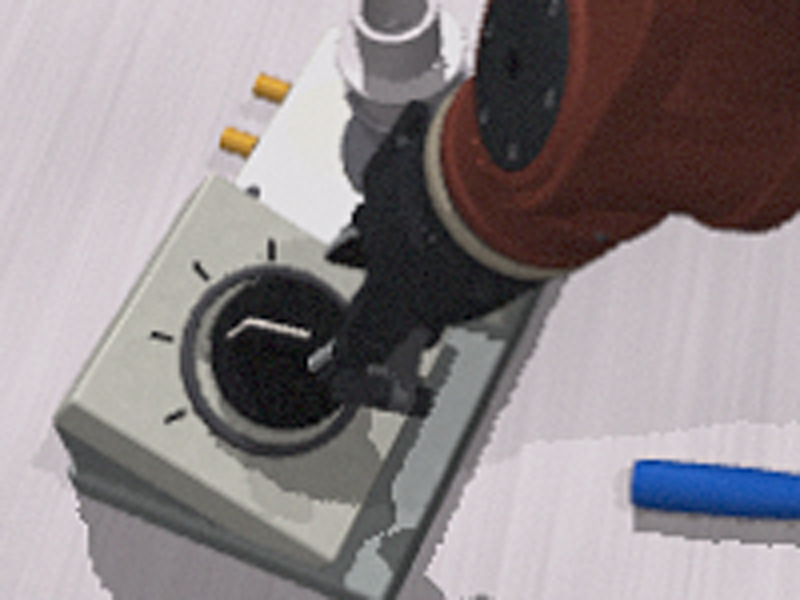

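The white line (308,333)→(248,320) now points to the second mark, and the knob is out. I'll repeat for the third position.

Run:
```python
from h import *
np.set_printoptions(precision=4,suppress=True)
p0=F+.079*n; d=.0112
def rep(t):
    robot.pause(.15); o=robot.observe(); R=Ro.from_euler("xyz",o["tcp_rot"],degrees=True)
    v=R.inv().apply(o["ft_force"]); m=R.inv().apply(o["torque"])[2]
    print(t,"tool force",v,"mom",m,o["gripper_width"],o["time"]); return v[2],m
robot.line_to(p0,vel=.06,guard=8); robot.set_gripper(.01); rep("grip")
robot.line_to(p0-d*n,vel=.02); fz,_=rep("push")
if fz<-10:
    for th in(.80,.90,1.1,1.25,1.396):
        robot.line_to(p0-d*n,rotation=knob(th,-1))
        if abs(rep(th)[1])>.6: print("STUCK"); break
    else:
        robot.line_to(p0,vel=.03); rep("out")
        robot.set_gripper(.045); robot.pause(.2); rep("open")
        robot.line_to(p0+.11*n,vel=.1)
        im=robot.grab_frame("side"); cv2.imwrite("pics/p5.png",cv2.resize(im[210:360,130:330],(800,600),interpolation=2))
```

```text
grip tool force [-0.6747  3.7975 -3.5831] mom 0.005264853918297904 0.016878718525767427 26.825
push tool force [  3.7354   4.1849 -11.202 ] mom 0.0574316985678919 0.01719293591755703 27.6833
0.8 tool force [  3.5114   3.0569 -11.6035] mom 0.06207431361129415 0.017074927618127466 28.0833
0.9 tool force [  3.5956   1.7543 -11.4113] mom 0.029296872892134222 0.0165966090870899 28.4833
1.1 tool force [  3.9371  -0.5796 -12.0194] mom 0.04810328015635953 0.016961959460121547 28.9833
1.25 tool force [  4.5547  -0.76   -12.8955] mom 0.01686080936547003 0.016821806342929763 29.4333
1.396 tool force [  3.9616  -0.6883 -13.3146] mom -0.0036744044871379875 0.017084344332944906 29.8833
out tool force [ 3.3462  1.6066 -4.2655] mom -0.01921299733369933 0.016754382122549878 30.5583
open tool force [-0.1312 -0.3655  0.7495] mom 0.008902624517147057 0.044999258584020395 31.2917
```

View pics/p5.png

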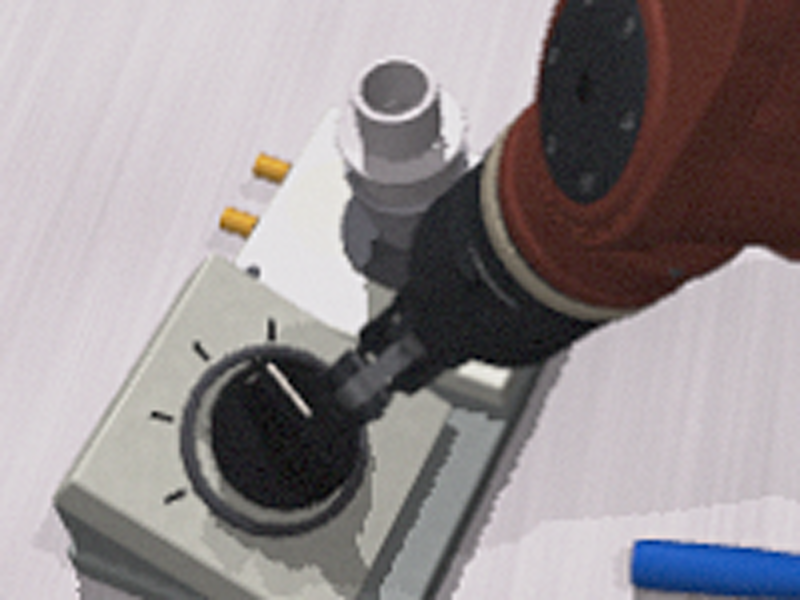

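The line (308,413)→(270,365) points to the third mark. The sleeve stands upright in the cup, rim at (396,90), and the gripper is clear.

```bash
python3 -c "
from plant import robot
robot.pause(.2); print(robot.job_done())"
```

```text
the job is handed in; nothing more can be done
None
```

The job is handed in: the tall sleeve stands loose and upright in the cup, and the selector was stepped one position at a time to its third mark, where the last camera view shows it with the gripper clear (no verdict was returned).

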